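# Reset the tripped breaker on the lab bench

### The arm

A 6-joint arm with a two-finger parallel gripper is mounted at the origin on the work surface. World frame = base frame: x ahead of the robot, y to its left, z up, the work surface at z = 0. Lengths are in m, angles in degrees, forces in N, time in s.
With the tool pointing down it reaches from about 0.3 to 0.75 m from the base axis. Payload 8.5 kg.
Tool frame: the origin (TCP) lies on the centre line of the jaws, within the pads' length; the fingertips stand 19 mm ahead of it and the grasp point (between the pads) is the TCP; z points along the fingers, x is the direction in which the jaws open and shut, and the axes are right-handed (so a half turn about z gives the same grasp; the last joint's range is limited). The gripper opens to 85 mm and grips with 20 to 120 N. Pads are 22 mm wide; open, the fingers measure 114 mm over their backs; the gripper's body (76 mm by 85 mm) begins 54 mm behind the grasp point. The pads swing forward as they close: fully open they stand 13 mm farther back than shut.
Start: joints at [-83.153, 21.807, 74.336, -0, 83.858, -12.336], TCP at [0.181, -0.519, 0.25] pointing down, gripper open.
Joint ranges: [-178.18, 178.18], [-50.72, 133.34], [12.68, 142.11], [-81.47, 261.47], [9.98, 163.14], [-165.26, 165.26]. Speed limits (degrees/s): [136.94, 136.94, 180, 180, 180, 180].

### API

Orientations are given as a 3x3 rotation matrix whose columns are the frame's x, y, z axes.
In Python, from rig import env, cams, order gives the robot as it stands.
- The arm moves only by the tool step_arm, never from a script. Its argument "steps" is a list of rows, each an object with "xyz": the shift along the tool's x, y, z normalised to -1 to 1, where 1 is 0.04 m, a list of three; "turn": the turn, a rotation vector about the tool's x, y, z normalised to -1 to 1, where 1 is 0.08 rad, a list of three; "gripper": the gripper command: -1 is shut, 1 is fully open, values between are in proportion. A call has 1 to 20 rows; each row shifts and turns the commanded pose from where the row before left it, along the tool's axes as they then stand; what a row does not reach is not made up. A row lasts 1/12 s, in which the tool goes at most 41.7 mm and 7.16 degrees, less where a joint would pass 70% of its speed; a pose out of reach is approached as far as the arm can. A call with a number of a shift or a turn outside -1 to 1 is refused whole. A call with a gripper value outside its range is refused whole. The fingers move at their own pace and stop on an object; "squeeze" is the grip in N (left out, the last holds). Time passes only in rows, so rows that do not move let the fingers close. It gives the time, the measured TCP pose, the force and the opening at its end, in the units of the state.
- env.observe(): the state, without advancing time (a new reading comes with each control period).
- cams.get_image(name): name is "side" or "top"; returns (picture, depth): 420x560x3 uint8, red, green, blue; 420x560 float32, m along the optical axis (not along the pixel's ray), 0 where there is no reading.
- cams.camera_info(name): a dict with "fx", "fy", "cx", "cy" (pixels), "k1" (the pictures are not rectified: a ray, as slopes to the right and down, at radius r is drawn at 1 + k1 r^2 times it, then the intrinsics apply), "extrinsics" (4x4, takes a point from camera to world coordinates). Camera axes: x right, y down, z forward; pixel columns grow to the right and rows downward; lengths in m; the calibration is good to about 2 mm. A picture is of the moment at which its call begins. camera_info takes no time and is no camera call.
- order.close_job(): hands the job in, once; it reports no verdict.
The state is a dict: "time_s": time; "q": joint angles; "qvel": joint speeds; "joint_efforts": joint torques, N m; "position": TCP position; "tool_rot": TCP orientation; "ft_force": force on the tool from outside, world axes, zero at the start; "wrist_torque": the same for the moment, N m; "grip_width": finger opening in m.
Only numpy, scipy, OpenCV 4.12 (cv2) and the standard library are available. Lean on these libraries where they do the work, as an engineer would, in place of code of your own. Each camera call takes 0.05 s, during which the arm holds its last target. There are 200 camera calls.

### The job

One of the three breakers in the supply console has tripped: its white handle stands midway between ON (up the sloping panel) and OFF (down the panel). Reset it by pressing its handle down, past OFF, as far as it will go without forcing it, then throw it right up to ON and shut the clear cover. Leave the other two breakers as they are, one ON and one OFF, and do not disturb the glassware and the wash bottle.

Things in the scene. Friction and masses are not known exactly. Their poses are not given: they have to be found in the camera images.
- console: Grey steel bench console with white cheeks, 250 wide x 250 deep x 197 mm high, fixed. Origin: on the bench, on its middle line, 100 mm behind its front; x points away from the operator to its high back, y to the operator's left, z up. Its front is a panel sloping at 25 degrees, rising away from the operator: 'up the panel' is (0.906, 0, 0.423), 'out of the panel' (-0.423, 0, 0.906) in console axes.
- deck (a point): Centre of the panel plane, 95 mm straight above the console's origin (console axes). The panel reaches 75 mm down and 112 mm up the slope from here. Round it, cheeks (inner faces 120 mm to each side), a front sill and a head stand 55 mm out of the panel. The three breakers sit side by side on its middle line, 66 mm apart; which is where changes.
- breaker_a: The tripped one of three equal two-pole breakers. Origin: on the panel plane at the breaker's middle, axes as the console's. Dark grey case 104 mm along the slope x 54 wide, front 12 mm out of the panel; round the handle a raised nose 62 x 37 mm, its top 20 mm out of the panel. Handle and case stand 35 N at most.
- handle_a (a joint): Angle (rad) of the tripped breaker's handle: 0 = square to the panel, + = up the panel. ON = 0.35 (firm stop), OFF rests at about -0.29; it starts tripped at 0 to 0.05. An over-centre spring snaps it from the middle to either side; throwing it from OFF takes about 5 N at the handle. Until reset, an inner latch bars the way to ON at 0.08 to 0.17, from OFF too.
- handle_a_pivot (a point): Pivot of the tripped handle, an axis across the panel 6 mm under the panel plane. The latch is reset only by pressing the handle beyond OFF, against a spring of about 9 rising to 17 N at the handle. The click comes unseen at -0.40 to -0.50 rad, different each time; the hard stop is 0.05 to 0.07 rad further (-0.46 to -0.55). Let go there, the handle springs back to OFF.
- handle_a_tip (a point): Middle of the tip of the tripped breaker's white handle, 48 mm from the pivot. The handle is 16 mm wide across the panel and 10 mm thick. The point's z axis points from the pivot to the tip; its x axis points up the panel when the handle is square to it.
- handle_b (a joint): The same for a breaker that is ON (+0.35) and must stay so.
- handle_b_tip (a point): The same point of the ON breaker's handle.
- handle_c (a joint): The same for a breaker that is OFF (about -0.29) and must stay so.
- handle_c_tip (a point): The same point of the OFF breaker's handle.
- cover (a joint): Angle (rad) of the clear cover: 0 = shut over the panel, grows as it opens, stop at 1.65. It starts open at 1.45 to 1.60, about square to the panel, so that it leans over the breakers. A stiff friction hinge (0.4 Nm) holds it anywhere: it must be pushed all the way down from its outer side, with 2 to 5 N.
- cover_hinge (a point): Middle of the cover's hinge line, across the top of the panel: 110 mm up the panel from its centre and 59 mm out of it (75 mm in x, 195 mm in z from the console's origin).
- cover_edge (a point): Middle of the cover's free edge, on the outer face (the upper one when shut), 185 mm from the hinge. The cover is a clear pane 4 mm thick, 250 mm wide, in a 6 mm thick grey rim, hinge line at half thickness; a clear lip 50 mm wide reaches 12 mm past the edge. x axis: from edge to hinge; z axis: out of the outer face.
- wash_bottle: White wash bottle with blue cap and spout, 62 mm across, 175 mm high, standing loose beside the console. Origin: centre of its underside.
- flask: Glass volumetric flask with green stopper, 68 mm across, 166 mm high, standing loose beside the console. Origin: centre of its underside.
- beaker: Glass beaker, 68 mm across, 85 mm high, standing loose beside the console. Origin: centre of its underside.
Mind the look-alikes: they are no part of the job. Leave any purple or red look-alike of the wash_bottle alone.

How it is judged (in metres and radians):
On the way, in this order (a step that is already met when the one before it is completed fails the run):
1. the tripped handle is pressed down beyond OFF (value of joint handle_a below -0.345 rad), for 0.05 s.
2. the tripped handle is thrown to ON and stays there (value of joint handle_a above 0.28 rad), for 0.2 s.
At the end, for the whole second after the job is handed in: The tripped breaker is ON (handle above 0.28 rad), the other two are still ON and OFF, the cover is shut (below 0.05 rad), and the wash bottle, flask and beaker stand upright and still (value of joint each of handle_a, handle_b above 0.28 rad and value of joint handle_c below -0.2 rad and value of joint cover below 0.05 rad and angle between each of wash_bottle, flask, beaker's own z axis and vertical below 0.15 rad and linear speed of each of wash_bottle, flask, beaker below 0.02 m/s); the robot touches nothing.
It fails at once if the breaker that is ON is switched or half moved (value of joint handle_b below 0.2 rad).
It fails at once if the breaker that is OFF is switched or half moved (value of joint handle_c above -0.15 rad).
It fails at once if the tripped breaker is forced with over 35 N (contact force between breaker_a and anything else above 35 N).
It fails at once if the wash bottle, flask or beaker is shoved over 30 mm or tipped over (distance of any of wash_bottle, flask, beaker from where it was at the start of the episode above 0.03 m or angle between any of wash_bottle, flask, beaker's own z axis and vertical above 0.4 rad).
It also fails if it takes over 58 s, if anything falls off the work surface, if the arm or the gripper's body presses on something with over 40 N, if the wrist force passes 120 N, or if a joint passes its speed limit or range.

## Working session

There is one attempt and no reset: what is moved stays moved. The work goes in short steps, Python scripts to look and compute and a tool call to move; the robot and the scene stay as the last step left them, time stands still between calls to the robot, and variables do not carry over. Pictures are saved under pics/ and viewed, about 8 in all and at most 12, crops included, and the job is handed in when it is done.

Besides the shell and the picture viewer there is one more tool, called after "Request:" in YAML: its name, and indented under it one key for each argument. step_arm: Moves the arm, as the interface text tells. Scaled input: -1 to 1 covers 0.04 m each way for a shift and 0.08 rad each way for a turn. Its arguments: {"type":"object","properties":{"steps":{"type":"array"},"squeeze":{"type":"number"}},"required":["steps"]}

```bash
ls; mkdir -p pics; python3 - <<'E'
from rig import env,cams,order
import cv2,numpy as np
for n in("side","top"):
    im,d=cams.get_image(n); cv2.imwrite(f"pics/{n}0.png",im[:,:,::-1]); np.save(f"pics/{n}0.npy",d)
    i=cams.camera_info(n); print(n,{k:(np.round(v,4).tolist()) for k,v in i.items()})
s=env.observe();print(s)
E
```

```text
pics
side {'fx': 425.1587, 'fy': 425.1587, 'cx': 276.8956, 'cy': 215.6085, 'k1': -0.1283, 'extrinsics': [[-0.7055, -0.5281, 0.4725, 0.037], [-0.7087, 0.5254, -0.4709, 0.4769], [0.0004, -0.6671, -0.7449, 1.0351], [0.0, 0.0, 0.0, 1.0]]}
top {'fx': 481.1645, 'fy': 481.1645, 'cx': 274.7331, 'cy': 208.3419, 'k1': 0.0216, 'extrinsics': [[0.0279, -0.9869, 0.1587, 0.4186], [-0.9994, -0.0311, -0.0178, -0.0826], [0.0225, -0.1581, -0.9872, 1.3811], [0.0, 0.0, 0.0, 1.0]]}
{'time_s': 0.1, 'q': array([-8.31540013e+01,  2.18384996e+01,  7.43783400e+01, -1.24130041e-03,
        8.38578754e+01, -1.23350869e+01]), 'qvel': array([-0.09717323, -0.12063636, -0.14705757,  0.10801102, -0.01512582,
        0.04780199]), 'joint_efforts': array([ 3.74823867e-03, -4.49218512e+01, -2.31658566e+01, -1.52238363e-04,
        3.62280392e-03, -4.01720641e-06]), 'position': array([ 0.18067632, -0.51923393,  0.24977285]), 'tool_rot': array([[ 3.28556962e-01, -9.44484141e-01, -1.76827847e-04],
       [-9.44483292e-01, -3.28556908e-01,  1.29215804e-03],
       [-1.27852079e-03, -2.57536573e-04, -9.99999150e-01]]), 'ft_force': array([ 0.30604658, -0.30289602, -0.23833104]), 'wrist_torque': array([ 0.05039137, -0.00809454, -0.01864106]), 'grip_width': 0.08563014351345057}
```

View pics/side0.png

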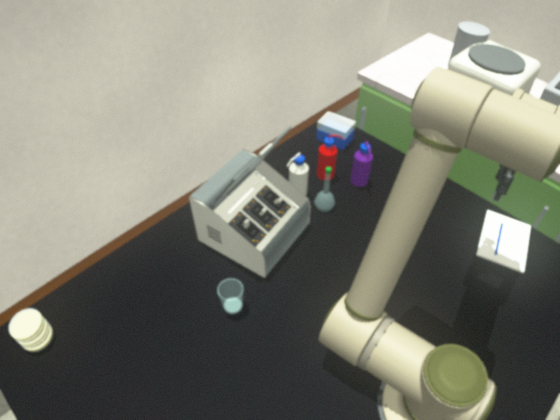

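View pics/top0.png

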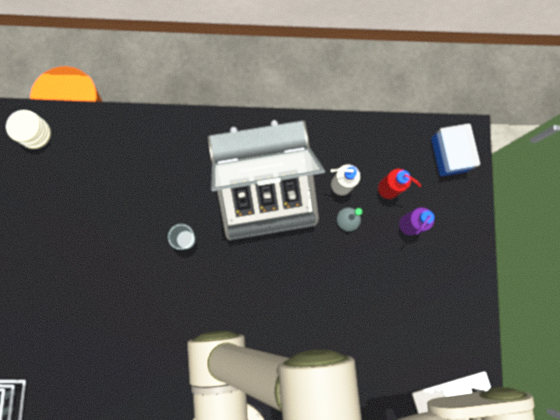

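The side view shows the console at about (250,215), beaker (231,295), flask (325,195) and white wash bottle (298,175). In the top view they are at (267,185), (181,237), (349,217) and (346,180). The red and purple bottles at (395,184) and (417,221) are look-alikes. Next is a close crop of the three handles.

```bash
cat > h.py <<'E'
import cv2,numpy as np
from rig import env,cams,order
I={n:cams.camera_info(n) for n in("side","top")}
def proj(n,P):
    i=I[n];E=np.array(i["extrinsics"]);p=(np.atleast_2d(P)-E[:3,3])@E[:3,:3]
    s=p[:,:2]/p[:,2:];r2=(s**2).sum(1,keepdims=True);s=s*(1+i["k1"]*r2)
    return s*[i["fx"],i["fy"]]+[i["cx"],i["cy"]]
def ray(n,uv):
    i=I[n];E=np.array(i["extrinsics"]);d=(np.atleast_2d(uv)-[i["cx"],i["cy"]])/[i["fx"],i["fy"]]
    s=d.copy()
    for _ in range(10): s=d/(1+i["k1"]*(s**2).sum(1,keepdims=True))
    return E[:3,3],np.c_[s,np.ones(len(s))]@E[:3,:3].T
def onz(n,uv,z):
    o,r=ray(n,uv);return o+r*((z-o[2])/r[:,2:])
def pts(n,d,uv):
    uv=np.atleast_2d(uv);o,r=ray(n,uv);return o+r*d[uv[:,1].astype(int),uv[:,0].astype(int)][:,None]
def crop(n,im,x,y,w,k):
    c=cv2.resize(im[y:y+w,x:x+w],None,fx=k,fy=k,interpolation=cv2.INTER_CUBIC)
    for j in range(0,w,20):
        cv2.putText(c,str(x+j),(j*k,10),0,.35,(0,255,0),1);cv2.putText(c,str(y+j),(0,j*k+4),0,.35,(0,255,0),1)
    return c
E
python3 - <<'E'
from h import *
a=cv2.imread("pics/side0.png");b=cv2.imread("pics/top0.png")
cv2.imwrite("pics/c0.png",np.hstack([crop("side",a,188,145,130,3),crop("top",b,202,115,130,3)]))
d=np.load("pics/top0.npy")
print(np.round(pts("top",d,[(243,200),(267,200),(290,200),(181,237),(346,177),(349,217),(270,230),(270,140)]),3))
E
```

```text
[[ 0.644 -0.02   0.103]
 [ 0.646 -0.084  0.102]
 [ 0.647 -0.146  0.108]
 [ 0.549  0.159 -0.003]
 [ 0.705 -0.289  0.152]
 [ 0.609 -0.309  0.087]
 [ 0.568 -0.095  0.075]
 [ 0.785 -0.087  0.197]]
```

View pics/c0.png

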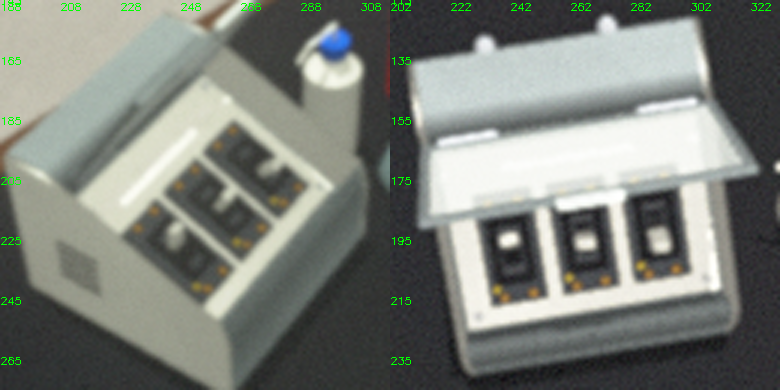

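```bash
cat >> h.py <<'E'
c25,s25=.9063,.4226
UP=np.array([c25,0,s25]);OUT=np.array([-s25,0,c25]);DECK=np.array([0,0,.095])
def Rz(a): return np.array([[np.cos(a),-np.sin(a),0],[np.sin(a),np.cos(a),0],[0,0,1]])
def pan(u,y,o): return DECK+u*UP+np.array([0,y,0])+o*OUT
def tip(y,a,L=.048): return pan(L*np.sin(a),y,-.006+L*np.cos(a))
def W(p,P): return np.atleast_2d(P)@Rz(p[2]).T+[p[0],p[1],0]
E
python3 - <<'E'
from h import *
from scipy.optimize import least_squares
top=[(.066,(235.3,217),(254.3,214.3)),(0,(260.7,213.3),(278,211.7)),(-.066,(284,208.7),(302,206.3))]
side=[(.066,(228.7,221),(256,246.7),(266.3,235),(240.3,211.7)),(0,(243,208.3),(268,231.7),(278.7,220.3),(253,199.3)),(-.066,(255.7,195.7),(280.7,217.7),(289.7,207.3),(266.3,185.7))]
Pt=[];ut=[];Ps=[];us=[]
for y,a,b in top: Pt+=[pan(-.052,y+.027,.012),pan(-.052,y-.027,.012)];ut+=[a,b]
for y,l,b,r,t in side: Ps+=[pan(.052,y+.027,.012),pan(-.052,y+.027,.012),pan(-.052,y-.027,.012),pan(.052,y-.027,.012)];us+=[l,b,r,t]
Pt+=[np.array([.150,.125,.197]),np.array([.150,-.125,.197])];ut+=[(209.3,135.7),(304.3,121)]
f=lambda p:np.r_[(proj("top",W(p,Pt))-ut).ravel(),(proj("side",W(p,Ps))-us).ravel()]
r=least_squares(f,[.65,-.09,0.]);p=r.x;print(p,np.degrees(p[2]))
print(np.round(f(p).reshape(-1,2),1).tolist())
for q,sel in(("top",slice(0,16)),("side",slice(16,None))):
  print(q,least_squares(lambda x:f(x)[sel],p).x)
for n in("top","side"):
  for y in(.066,0,-.066):
    print(n,y,[np.round(proj(n,W(p,tip(y,a)))[0],1).tolist() for a in(.35,.03,-.29)])
# white blobs centroids inside nose regions
for n in("top","side"):
  im=cv2.imread(f"pics/{n}0.png");g=im.min(2)
  for y in(.066,0,-.066):
    q=proj(n,W(p,[pan(u,y+v,.02) for u in(-.03,.03) for v in(-.017,.017)]))
    c=proj(n,W(p,tip(y,.03,.04)))[0]
    m=np.zeros(g.shape,np.uint8);cv2.circle(m,tuple(int(round(v)) for v in c),8,1,-1)
    yy,xx=np.nonzero((m>0)&(g>130));print(n,y,len(xx),xx.mean().round(1),yy.mean().round(1))
E
```

```text
[ 0.66788148 -0.08000216  0.19125706] 10.958222447175219
[[-0.3, 0.3], [0.3, -0.1], [-1.7, 0.2], [0.5, -1.3], [-1.2, 1.0], [0.3, 0.3], [-1.4, -0.3], [0.3, -0.2], [-0.5, 1.4], [-0.3, 0.1], [0.4, -0.4], [-0.5, -0.9], [-0.7, -0.0], [1.0, 0.2], [0.7, 0.0], [0.3, -2.0], [-0.1, -0.8], [1.0, 0.1], [1.8, -0.4], [-0.3, -1.2]]
top [ 0.66788251 -0.08107942  0.19164204]
side [ 0.6675377  -0.07883083  0.1920183 ]
top 0.066 [[241.1, 194.0], [242.0, 199.8], [242.9, 205.1]]
top 0 [[265.9, 190.1], [266.8, 195.8], [267.5, 201.1]]
top -0.066 [[290.6, 186.2], [291.4, 192.0], [292.1, 197.3]]
side 0.066 [[246.0, 220.8], [250.3, 223.9], [254.2, 227.8]]
side 0 [[259.8, 206.6], [264.0, 209.6], [267.7, 213.3]]
side -0.066 [[272.7, 193.2], [276.8, 196.0], [280.4, 199.7]]
top 0.066 33 241.2 194.4
top 0 35 266.8 195.3
top -0.066 50 291.5 194.6
side 0.066 61 250.2 221.3
side 0 49 265.1 208.1
side -0.066 80 279.0 195.0
```

Console fit: (0.668, -0.080), yaw 11°, residuals about 1 px. The candidates in the top view are the left handle at (241,194), the middle at (267,195) and the right at (291,195). Compared with the model, left is ON (predicted row 194), middle is tripped (predicted row 195.8) and right is OFF. The crop confirms the middle one, so I'll straddle that handle with the jaws along the slope.

```bash
cat >> h.py <<'E'
from scipy.linalg import logm,expm
from scipy.spatial.transform import Rotation as Ro
p=np.array([.6679,-.0800,.1913])
def toolR(t):  # t rad lean of the tool back toward operator beyond panel normal
    z=-OUT*np.cos(t)+UP*np.sin(t);x=UP*np.cos(t)+OUT*np.sin(t)
    return Rz(p[2])@np.c_[x,np.cross(z,x),z]
def T(R,x): M=np.eye(4);M[:3,:3]=R;M[:3,3]=x;return M
def cur():
    s=env.observe();return T(s["tool_rot"],s["position"]),s
def plan(T1,T0=None):
    if T0 is None:T0=cur()[0]
    L=logm(np.linalg.inv(T0)@T1).real
    w=np.array([L[2,1],L[0,2],L[1,0]]);v=L[:3,3]
    N=int(np.ceil(max(np.abs(w).max()/.079,np.abs(v).max()/.039)))
    D=expm(L/N);print("N",N,"xyz",np.round(D[:3,3]/.04,3).tolist(),"turn",np.round(w/N/.08,3).tolist())
    M=T0.copy();P=[]
    for k in range(N): M=M@D;P.append(M[:3,3].round(3).tolist())
    print(P[::max(1,N//6)])
def pc(x): # world -> u,y,o
    q=(np.asarray(x)-[p[0],p[1],0])@Rz(p[2])-DECK
    return np.round([q@UP,q[1],q@OUT],4)
E
python3 - <<'E'
from h import *
R=toolR(np.radians(15));G=W(p,pan(-.001,0,.046))[0]
pre=G-R[:,2]*.12
print(G,pre,R.round(3).tolist());plan(T(R,pre))
E
```

```text
[ 0.64792525 -0.08386847  0.1362672 ] [ 0.57220015 -0.09853402  0.2281922 ] [[0.752, 0.19, 0.631], [0.146, -0.982, 0.122], [0.643, 0.0, -0.766]]
N 18 xyz [0.122, -0.842, 0.153] turn [0.344, 0.399, -0.948]
[[0.214, -0.513, 0.244], [0.311, -0.479, 0.231], [0.399, -0.425, 0.226], [0.473, -0.352, 0.226], [0.528, -0.265, 0.228], [0.562, -0.167, 0.229]]
```

Request:
step_arm:
  steps:
    - {"xyz":[0,0,-1],"turn":[0,0,0],"gripper":-0.25}
    - {"xyz":[0,0,-1],"turn":[0,0,0],"gripper":-0.25}

```text
time_s: 0.27
position: [0.1806, -0.5186, 0.3294]
tool_rot: [[0.328, -0.945, -0.001], [-0.944, -0.328, 0.006], [-0.006, -0.001, -1.0]]
ft_force: [-0.4, -0.9, 0.3]
grip_width: 0.0638
```

```bash
python3 - <<'E'
from h import *
M,s=cur();print(s["position"],s["grip_width"],s["ft_force"])
R=toolR(np.radians(15));G=W(p,pan(-.001,0,.046))[0]
plan(T(R,G-R[:,2]*.13))
E
```

```text
[ 0.18055078 -0.51859035  0.32935615] 0.06383449273217108 [-0.38058085 -0.85623213  0.25744869]
N 18 xyz [0.084, -0.816, 0.247] turn [0.341, 0.401, -0.949]
[[0.212, -0.511, 0.32], [0.306, -0.475, 0.296], [0.391, -0.42, 0.279], [0.463, -0.348, 0.266], [0.518, -0.262, 0.256], [0.554, -0.167, 0.245]]
```

Request:
step_arm:
  steps:
    - {"xyz":[0.084,-0.816,0.247],"turn":[0.341,0.401,-0.949],"gripper":-0.25}
    - {"xyz":[0.084,-0.816,0.247],"turn":[0.341,0.401,-0.949],"gripper":-0.25}
    - {"xyz":[0.084,-0.816,0.247],"turn":[0.341,0.401,-0.949],"gripper":-0.25}
    - {"xyz":[0.084,-0.816,0.247],"turn":[0.341,0.401,-0.949],"gripper":-0.25}
    - {"xyz":[0.084,-0.816,0.247],"turn":[0.341,0.401,-0.949],"gripper":-0.25}
    - {"xyz":[0.084,-0.816,0.247],"turn":[0.341,0.401,-0.949],"gripper":-0.25}
    - {"xyz":[0.084,-0.816,0.247],"turn":[0.341,0.401,-0.949],"gripper":-0.25}
    - {"xyz":[0.084,-0.816,0.247],"turn":[0.341,0.401,-0.949],"gripper":-0.25}
    - {"xyz":[0.084,-0.816,0.247],"turn":[0.341,0.401,-0.949],"gripper":-0.25}
    - {"xyz":[0.084,-0.816,0.247],"turn":[0.341,0.401,-0.949],"gripper":-0.25}
    - {"xyz":[0.084,-0.816,0.247],"turn":[0.341,0.401,-0.949],"gripper":-0.25}
    - {"xyz":[0.084,-0.816,0.247],"turn":[0.341,0.401,-0.949],"gripper":-0.25}

```text
time_s: 1.27
position: [0.5025, -0.2918, 0.2586]
tool_rot: [[0.841, -0.27, 0.469], [-0.291, -0.956, -0.03], [0.456, -0.111, -0.883]]
ft_force: [0.2, 0.1, -0.3]
grip_width: 0.0319
```

```bash
python3 - <<'E'
from h import *
M,s=cur();print(s["position"],s["grip_width"],s["ft_force"],s["q"].round(1))
R=toolR(np.radians(15));G=W(p,pan(-.001,0,.046))[0]
plan(T(R,G-R[:,2]*.13))
E
```

```text
[ 0.50253704 -0.29182932  0.25860262] 0.03187887844779553 [ 0.21481729  0.08856115 -0.3355693 ] [-50.1  16.1  86.5  23.3  59.5 -41.6]
N 6 xyz [0.085, -0.815, 0.24] turn [0.349, 0.397, -0.936]
[[0.519, -0.262, 0.255], [0.533, -0.231, 0.252], [0.544, -0.199, 0.248], [0.554, -0.166, 0.245], [0.561, -0.133, 0.24], [0.566, -0.1, 0.236]]
```

Request:
step_arm:
  steps:
    - {"xyz":[0.085,-0.815,0.24],"turn":[0.349,0.397,-0.936],"gripper":-0.25}
    - {"xyz":[0.085,-0.815,0.24],"turn":[0.349,0.397,-0.936],"gripper":-0.25}
    - {"xyz":[0.085,-0.815,0.24],"turn":[0.349,0.397,-0.936],"gripper":-0.25}
    - {"xyz":[0.085,-0.815,0.24],"turn":[0.349,0.397,-0.936],"gripper":-0.25}
    - {"xyz":[0.085,-0.815,0.24],"turn":[0.349,0.397,-0.936],"gripper":-0.25}
    - {"xyz":[0.085,-0.815,0.24],"turn":[0.349,0.397,-0.936],"gripper":-0.25}
    - {"xyz":[0,0,0],"turn":[0,0,0],"gripper":-0.25}

```text
time_s: 1.85
position: [0.5645, -0.0965, 0.2345]
tool_rot: [[0.754, 0.195, 0.628], [0.147, -0.981, 0.127], [0.64, -0.003, -0.768]]
ft_force: [-1.0, 0.5, -1.9]
grip_width: 0.0319
```

```bash
python3 - <<'E'
from h import *
M,s=cur();print(s["position"],s["grip_width"],s["ft_force"],s["q"].round(1))
R=toolR(np.radians(15));G=W(p,pan(-.001,0,.046))[0]
plan(T(R,G-R[:,2]*.04)); print(pc(s["position"]))
a,d=cams.get_image("side");b,e=cams.get_image("top")
cv2.imwrite("pics/c1.png",np.hstack([crop("side",a[:,:,::-1].copy(),188,125,130,3),crop("top",b[:,:,::-1].copy(),202,115,130,3)]))
E
```

```text
[ 0.56447708 -0.09651598  0.23446124] 0.031924131286143506 [-0.96385675  0.50500297 -1.93115072] [-32.7  14.6  98.5  40.3  43.6 -67.9]
N 3 xyz [0.014, 0.031, 0.745] turn [-0.022, 0.013, 0.006]
[[0.584, -0.094, 0.212], [0.603, -0.091, 0.189], [0.623, -0.089, 0.167]]
[-0.0359  0.0034  0.1706]
```

View pics/c1.png

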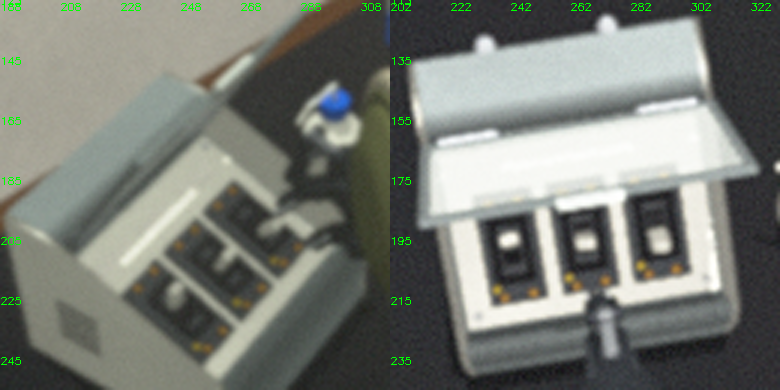

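The gripper is in front of the middle handle, lined up with it, and all three breakers are unchanged. I'll go in along the tool axis.

Request:
step_arm:
  steps:
    - {"xyz":[0.014,0.031,0.745],"turn":[-0.022,0.013,0.006],"gripper":-0.25}
    - {"xyz":[0.014,0.031,0.745],"turn":[-0.022,0.013,0.006],"gripper":-0.25}
    - {"xyz":[0.014,0.031,0.745],"turn":[-0.022,0.013,0.006],"gripper":-0.25}
    - {"xyz":[0,0,0],"turn":[0,0,0],"gripper":-0.25}
    - {"xyz":[0,0,0],"turn":[0,0,0],"gripper":-0.25}

```text
time_s: 2.37
position: [0.6242, -0.0951, 0.1677]
tool_rot: [[0.753, 0.181, 0.632], [0.14, -0.983, 0.116], [0.643, 0.001, -0.766]]
ft_force: [-0.1, -0.6, -0.6]
grip_width: 0.0322
```

```bash
python3 - <<'E'
from h import *
M,s=cur();print(s["position"],s["grip_width"],s["ft_force"])
R=toolR(np.radians(15));G=W(p,pan(-.001,0,.046))[0]
plan(T(R,G)); print(pc(s["position"]))
a,d=cams.get_image("side");b,e=cams.get_image("top")
for w in(-.016,0,.016):
  t=s["position"]+s["tool_rot"]@[w,0,.019];print(proj("side",t),proj("top",t))
cv2.imwrite("pics/c2.png",np.hstack([crop("side",a[:,:,::-1].copy(),220,165,80,5),crop("top",b[:,:,::-1].copy(),230,165,80,5)]))
E
```

```text
[ 0.62421873 -0.09508129  0.16774656] 0.03223887516486079 [-0.07987912 -0.60752595 -0.62508644]
N 2 xyz [-0.01, -0.084, 0.505] turn [0.041, 0.001, -0.038]
[[0.636, -0.09, 0.152], [0.648, -0.084, 0.136]]
[-0.0107 -0.0065  0.0853]
[[273.63710783 210.2174644 ]] [[271.05831428 205.72805873]]
[[270.08218783 205.96494943]] [[270.39107377 200.46627305]]
[[266.51043336 201.69236217]] [[269.71487911 195.13401723]]
```

View pics/c2.png

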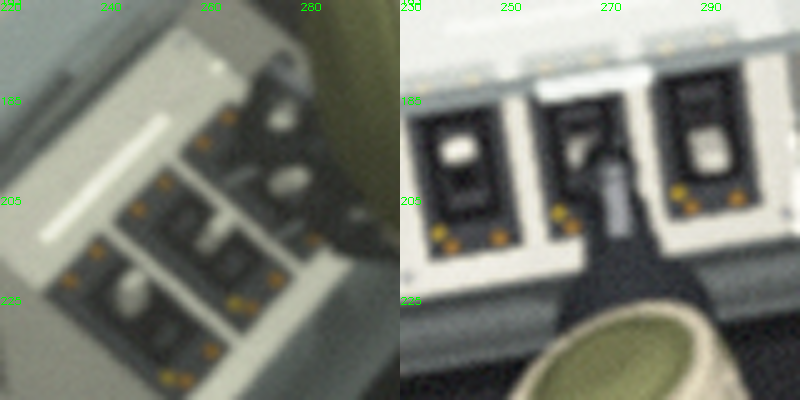

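Fingertips are about 5–6 mm to the right of the handle's middle. I'll correct that sideways offset before going deeper.

Request:
step_arm:
  steps:
    - {"xyz":[-0.02,-0.168,0.2],"turn":[0.082,0.002,-0.076],"gripper":-0.25}
    - {"xyz":[0,0,0.2],"turn":[0,0,0],"gripper":-0.25}
    - {"xyz":[0,0,0],"turn":[0,0,0],"gripper":-0.25}
    - {"xyz":[0,0,0],"turn":[0,0,0],"gripper":-0.25}
    - {"xyz":[0,0,0],"turn":[0,0,0],"gripper":-0.25}

```text
time_s: 2.88
position: [0.6323, -0.0859, 0.1563]
tool_rot: [[0.75, 0.191, 0.633], [0.147, -0.982, 0.122], [0.644, 0.002, -0.765]]
ft_force: [-0.3, -0.4, 0.3]
grip_width: 0.0321
```

```bash
python3 - <<'E'
from h import *
M,s=cur();print(s["position"],s["ft_force"],s["qvel"].round(2))
R=toolR(np.radians(15));G=W(p,pan(-.001,0,.046))[0]
plan(T(R,G)); print(pc(s["position"]),pc(s["position"]+s["tool_rot"]@[0,0,.019]))
E
```

```text
[ 0.63228271 -0.08587458  0.1563274 ] [-0.31655761 -0.39022701  0.33597523] [-0.08 -0.08 -0.06  0.04 -0.06 -0.04]
N 1 xyz [-0.022, 0.025, 0.637] turn [0.008, -0.025, 0.022]
[[0.648, -0.084, 0.136]]
[-0.0068  0.001   0.0708] [-0.0018  0.001   0.0525]
```

Request:
step_arm:
  steps:
    - {"xyz":[-0.02,0.025,0.2],"turn":[0,-0.025,0.022],"gripper":-0.25}
    - {"xyz":[0,0,0.2],"turn":[0,0,0],"gripper":-0.25}
    - {"xyz":[0,0,0.2],"turn":[0,0,0],"gripper":-0.25}
    - {"xyz":[0,0,0],"turn":[0,0,0],"gripper":-0.25}
    - {"xyz":[0,0,0],"turn":[0,0,0],"gripper":-0.25}

```text
time_s: 3.3
position: [0.6471, -0.0838, 0.1364]
tool_rot: [[0.753, 0.19, 0.63], [0.145, -0.982, 0.122], [0.642, -0.0, -0.767]]
ft_force: [0.1, 0.3, -0.5]
grip_width: 0.032
```

```bash
python3 - <<'E'
from h import *
M,s=cur();print(s["position"],s["ft_force"])
print(pc(s["position"]),pc(s["position"]+s["tool_rot"]@[0,0,.019]))
a,d=cams.get_image("side");b,e=cams.get_image("top")
cv2.imwrite("pics/c3.png",np.hstack([crop("side",a[:,:,::-1].copy(),220,165,80,5),crop("top",b[:,:,::-1].copy(),230,165,80,5)]))
E
```

```text
[ 0.6471204  -0.08384188  0.13642362] [ 0.10702029  0.26311723 -0.5035946 ]
[-0.0016  0.0002  0.0465] [0.0033 0.0002 0.0281]
```

View pics/c3.png

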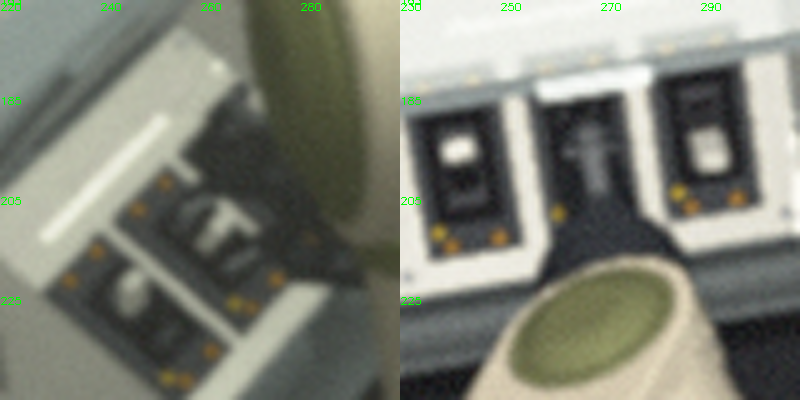

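The jaws straddle the middle handle, with the fingers at about (265,207) and (268,217) in the side view. Now I'll press down the panel in small steps while watching the force.

Request:
step_arm:
  steps:
    - {"xyz":[-0.121,0,0.018],"turn":[0,0,0],"gripper":-0.25}
    - {"xyz":[-0.121,0,-0.032],"turn":[0,0,0],"gripper":-0.25}
    - {"xyz":[-0.061,0,-0.016],"turn":[0,0,0],"gripper":-0.25}
    - {"xyz":[-0.061,0,-0.016],"turn":[0,0,0],"gripper":-0.25}

```text
time_s: 3.73
position: [0.6347, -0.0866, 0.1295]
tool_rot: [[0.752, 0.189, 0.631], [0.145, -0.982, 0.121], [0.643, 0.0, -0.766]]
ft_force: [1.6, -0.8, 0.9]
grip_width: 0.0318
```

Request:
step_arm:
  steps:
    - {"xyz":[-0.061,0,-0.016],"turn":[0,0,0],"gripper":-0.25}
    - {"xyz":[-0.061,0,-0.016],"turn":[0,0,0],"gripper":-0.25}

```text
time_s: 3.9
position: [0.63, -0.0873, 0.127]
tool_rot: [[0.752, 0.19, 0.631], [0.146, -0.982, 0.122], [0.642, 0.0, -0.766]]
ft_force: [-0.2, 0.6, -0.4]
grip_width: 0.0321
```

Request:
step_arm:
  steps:
    - {"xyz":[-0.061,0,-0.016],"turn":[0,0,0],"gripper":-0.25}
    - {"xyz":[0,0,0],"turn":[0,0,0],"gripper":-0.25}

```text
time_s: 4.07
position: [0.6276, -0.0877, 0.1257]
tool_rot: [[0.753, 0.19, 0.63], [0.145, -0.982, 0.122], [0.642, -0.0, -0.767]]
ft_force: [-0.1, -0.2, -0.3]
grip_width: 0.032
```

```bash
python3 - <<'E'
from h import *
M,s=cur();u=Rz(p[2])@UP
print(pc(s["position"]),pc(s["position"]+s["tool_rot"]@[0.016,0,.019]),"F up",s["ft_force"]@u,s["ft_force"])
E
```

```text
[-0.0242  0.0001  0.0451] [-0.0038  0.0001  0.0309] F up -0.21186637709450998 [-0.05538735 -0.16380079 -0.31793288]
```

Request:
step_arm:
  steps:
    - {"xyz":[-0.048,0,-0.013],"turn":[0,0,0],"gripper":-0.25}
    - {"xyz":[0,0,0],"turn":[0,0,0],"gripper":-0.25}

```text
time_s: 4.23
position: [0.6262, -0.088, 0.1251]
tool_rot: [[0.752, 0.19, 0.631], [0.145, -0.982, 0.122], [0.642, 0.0, -0.766]]
ft_force: [-0.5, 0.3, 0.2]
grip_width: 0.0321
```

Request:
step_arm:
  steps:
    - {"xyz":[-0.048,0,-0.013],"turn":[0,0,0],"gripper":-0.25}
    - {"xyz":[0,0,0],"turn":[0,0,0],"gripper":-0.25}

```text
time_s: 4.4
position: [0.6248, -0.0884, 0.1246]
tool_rot: [[0.752, 0.19, 0.632], [0.145, -0.982, 0.122], [0.643, 0.0, -0.766]]
ft_force: [2.5, 0.3, 1.7]
grip_width: 0.032
```

Request:
step_arm:
  steps:
    - {"xyz":[-0.024,0,-0.006],"turn":[0,0,0],"gripper":-0.25}
    - {"xyz":[0,0,0],"turn":[0,0,0],"gripper":-0.25}

```text
time_s: 4.57
position: [0.6244, -0.0886, 0.1245]
tool_rot: [[0.751, 0.19, 0.632], [0.146, -0.982, 0.122], [0.644, 0.001, -0.765]]
ft_force: [5.9, 1.2, 1.1]
grip_width: 0.0319
```

Request:
step_arm:
  steps:
    - {"xyz":[-0.024,0,-0.006],"turn":[0,0,0],"gripper":-0.25}
    - {"xyz":[0,0,0],"turn":[0,0,0],"gripper":-0.25}

```text
time_s: 4.73
position: [0.6239, -0.0888, 0.1244]
tool_rot: [[0.751, 0.19, 0.633], [0.146, -0.982, 0.121], [0.644, 0.001, -0.765]]
ft_force: [6.7, 2.3, 1.3]
grip_width: 0.0323
```

Request:
step_arm:
  steps:
    - {"xyz":[-0.036,0,-0.01],"turn":[0,0,0],"gripper":-0.25}
    - {"xyz":[0,0,0],"turn":[0,0,0],"gripper":-0.25}

```text
time_s: 4.9
position: [0.6227, -0.0892, 0.124]
tool_rot: [[0.75, 0.189, 0.633], [0.146, -0.982, 0.121], [0.645, 0.001, -0.764]]
ft_force: [7.1, 0.5, 2.3]
grip_width: 0.0318
```

Request:
step_arm:
  steps:
    - {"xyz":[-0.036,0,-0.01],"turn":[0,0,0],"gripper":-0.25}
    - {"xyz":[0,0,0],"turn":[0,0,0],"gripper":-0.25}

```text
time_s: 5.07
position: [0.6217, -0.0895, 0.1237]
tool_rot: [[0.75, 0.189, 0.634], [0.146, -0.982, 0.121], [0.645, 0.002, -0.764]]
ft_force: [9.9, 2.6, 1.9]
grip_width: 0.0324
```

Request:
step_arm:
  steps:
    - {"xyz":[-0.036,0,-0.01],"turn":[0,0,0],"gripper":-0.25}
    - {"xyz":[0,0,0],"turn":[0,0,0],"gripper":-0.25}

```text
time_s: 5.23
position: [0.6205, -0.0899, 0.1232]
tool_rot: [[0.75, 0.189, 0.634], [0.146, -0.982, 0.121], [0.646, 0.002, -0.764]]
ft_force: [10.6, 3.7, 4.1]
grip_width: 0.0319
```

```bash
cat > st.py <<'E'
from h import *
M,s=cur();u=Rz(p[2])@UP
q=pc(s["position"]+s["tool_rot"]@[s["grip_width"]/2,0,.018])
print(pc(s["position"]),q,"angle~",-np.arctan((.0057-q[0])/(q[2]+.006)),"F up",s["ft_force"]@u,"F",s["ft_force"],s["time_s"])
E
python3 st.py
```

```text
[-0.032  -0.0007  0.046 ] [-0.0119 -0.0007  0.0328] angle~ -0.4258504925062415 F up 11.820239147412881 F [10.59519405  3.73943583  4.13773064] 5.2333
```

Request:
step_arm:
  steps:
    - {"xyz":[-0.024,0,-0.004],"turn":[0,0,0],"gripper":-0.25}
    - {"xyz":[0,0,0],"turn":[0,0,0],"gripper":-0.25}

```text
time_s: 5.4
position: [0.6198, -0.0901, 0.1229]
tool_rot: [[0.749, 0.189, 0.635], [0.146, -0.982, 0.12], [0.646, 0.002, -0.763]]
ft_force: [10.0, 2.4, 3.6]
grip_width: 0.0318
```

Request:
step_arm:
  steps:
    - {"xyz":[-0.024,0,-0.004],"turn":[0,0,0],"gripper":-0.25}
    - {"xyz":[0,0,0],"turn":[0,0,0],"gripper":-0.25}

```text
time_s: 5.57
position: [0.619, -0.0901, 0.1225]
tool_rot: [[0.749, 0.189, 0.635], [0.146, -0.982, 0.121], [0.646, 0.002, -0.763]]
ft_force: [10.1, 2.0, 5.2]
grip_width: 0.0319
```

Request:
step_arm:
  steps:
    - {"xyz":[-0.018,0,-0.003],"turn":[0,0,0],"gripper":-0.25}
    - {"xyz":[0,0,0],"turn":[0,0,0],"gripper":-0.25}

```text
time_s: 5.73
position: [0.6184, -0.0903, 0.122]
tool_rot: [[0.749, 0.189, 0.635], [0.146, -0.982, 0.121], [0.646, 0.002, -0.763]]
ft_force: [10.4, 2.8, 4.7]
grip_width: 0.0318
```

```bash
python3 st.py
```

```text
[-0.0344 -0.0007  0.0459] [-0.0143 -0.0007  0.0327] angle~ -0.47699383911317633 F up 11.695605132986787 F [10.36598453  2.80093683  4.70808303] 5.7333
```

Request:
step_arm:
  steps:
    - {"xyz":[-0.018,0,-0.004],"turn":[0,0,0],"gripper":-0.25}
    - {"xyz":[0,0,0],"turn":[0,0,0],"gripper":-0.25}

```text
time_s: 5.9
position: [0.6179, -0.0905, 0.1218]
tool_rot: [[0.749, 0.189, 0.635], [0.146, -0.982, 0.121], [0.646, 0.002, -0.763]]
ft_force: [12.5, 4.0, 2.8]
grip_width: 0.0318
```

Request:
step_arm:
  steps:
    - {"xyz":[-0.018,0,-0.004],"turn":[0,0,0],"gripper":-0.25}
    - {"xyz":[0,0,0],"turn":[0,0,0],"gripper":-0.25}

```text
time_s: 6.07
position: [0.6174, -0.0906, 0.1217]
tool_rot: [[0.749, 0.189, 0.635], [0.146, -0.982, 0.12], [0.647, 0.002, -0.763]]
ft_force: [12.9, 2.6, 4.7]
grip_width: 0.0322
```

Request:
step_arm:
  steps:
    - {"xyz":[-0.018,0,-0.004],"turn":[0,0,0],"gripper":-0.25}
    - {"xyz":[0,0,0],"turn":[0,0,0],"gripper":-0.25}

```text
time_s: 6.23
position: [0.617, -0.0908, 0.1215]
tool_rot: [[0.749, 0.189, 0.636], [0.146, -0.982, 0.12], [0.647, 0.002, -0.763]]
ft_force: [13.1, 4.4, 4.4]
grip_width: 0.032
```

```bash
python3 st.py
```

```text
[-0.0359 -0.0009  0.046 ] [-0.0157 -0.0009  0.0329] angle~ -0.5029418886461117 F up 14.335880480614595 F [13.14890888  4.43248136  4.43116257] 6.2333
```

Request:
step_arm:
  steps:
    - {"xyz":[-0.018,0,-0.004],"turn":[0,0,0],"gripper":-0.25}
    - {"xyz":[0,0,0],"turn":[0,0,0],"gripper":-0.25}

```text
time_s: 6.4
position: [0.6166, -0.0909, 0.1214]
tool_rot: [[0.748, 0.189, 0.636], [0.146, -0.982, 0.12], [0.647, 0.003, -0.762]]
ft_force: [14.8, 3.1, 5.6]
grip_width: 0.0318
```

Request:
step_arm:
  steps:
    - {"xyz":[-0.018,0,-0.004],"turn":[0,0,0],"gripper":-0.25}
    - {"xyz":[0,0,0],"turn":[0,0,0],"gripper":-0.25}

```text
time_s: 6.57
position: [0.6162, -0.091, 0.1212]
tool_rot: [[0.748, 0.189, 0.636], [0.146, -0.982, 0.12], [0.648, 0.003, -0.762]]
ft_force: [16.6, 4.3, 5.2]
grip_width: 0.0318
```

```bash
python3 st.py
```

```text
[-0.0368 -0.001   0.0461] [-0.0167 -0.001   0.033 ] angle~ -0.5213523985872531 F up 17.706287029199625 F [16.61261581  4.30248275  5.16688225] 6.5667
```

Request:
step_arm:
  steps:
    - {"xyz":[-0.018,0,-0.004],"turn":[0,0,0],"gripper":-0.25}
    - {"xyz":[0,0,0],"turn":[0,0,0],"gripper":-0.25}

```text
time_s: 6.73
position: [0.6153, -0.0913, 0.1208]
tool_rot: [[0.748, 0.189, 0.636], [0.146, -0.982, 0.12], [0.647, 0.003, -0.762]]
ft_force: [11.7, 2.1, 5.7]
grip_width: 0.0319
```

Request:
step_arm:
  steps:
    - {"xyz":[-0.018,0,-0.004],"turn":[0,0,0],"gripper":-0.25}
    - {"xyz":[0,0,0],"turn":[0,0,0],"gripper":-0.25}

```text
time_s: 6.9
position: [0.6146, -0.0915, 0.1204]
tool_rot: [[0.748, 0.189, 0.636], [0.146, -0.982, 0.12], [0.647, 0.003, -0.762]]
ft_force: [10.9, 0.2, 6.9]
grip_width: 0.0319
```

```bash
python3 st.py
```

```text
[-0.0387 -0.0012  0.046 ] [-0.0186 -0.0012  0.0329] angle~ -0.5583682083451348 F up 12.667497622732865 F [10.90447945  0.1677327   6.94781379] 6.9
```

Request:
step_arm:
  steps:
    - {"xyz":[-0.018,0,-0.004],"turn":[0,0,0],"gripper":-0.25}
    - {"xyz":[0,0,0],"turn":[0,0,0],"gripper":-0.25}

```text
time_s: 7.07
position: [0.6142, -0.0917, 0.1204]
tool_rot: [[0.748, 0.189, 0.637], [0.146, -0.982, 0.12], [0.648, 0.003, -0.762]]
ft_force: [13.6, 2.9, 6.7]
grip_width: 0.0324
```

Request:
step_arm:
  steps:
    - {"xyz":[-0.018,0,-0.004],"turn":[0,0,0],"gripper":-0.25}
    - {"xyz":[0,0,0],"turn":[0,0,0],"gripper":-0.25}

```text
time_s: 7.23
position: [0.614, -0.0918, 0.1204]
tool_rot: [[0.747, 0.189, 0.637], [0.146, -0.982, 0.12], [0.649, 0.004, -0.761]]
ft_force: [16.8, 2.7, 6.3]
grip_width: 0.0319
```

```bash
python3 st.py
```

```text
[-0.0392 -0.0014  0.0463] [-0.0191 -0.0014  0.0332] angle~ -0.5640837210496571 F up 18.085756199665838 F [16.82656234  2.66579059  6.28174453] 7.2333
```

Request:
step_arm:
  steps:
    - {"xyz":[-0.018,0,-0.004],"turn":[0,0,0],"gripper":-0.25}
    - {"xyz":[0,0,0],"turn":[0,0,0],"gripper":-0.25}

```text
time_s: 7.4
position: [0.6137, -0.092, 0.1205]
tool_rot: [[0.746, 0.189, 0.638], [0.146, -0.982, 0.12], [0.649, 0.004, -0.761]]
ft_force: [18.8, 5.1, 8.6]
grip_width: 0.0317
```

Request:
step_arm:
  steps:
    - {"xyz":[-0.012,0,-0.003],"turn":[0,0,0],"gripper":-0.25}
    - {"xyz":[0,0,0],"turn":[0,0,0],"gripper":-0.25}

```text
time_s: 7.57
position: [0.6136, -0.092, 0.1205]
tool_rot: [[0.746, 0.189, 0.639], [0.146, -0.982, 0.12], [0.65, 0.004, -0.76]]
ft_force: [21.7, 5.7, 7.8]
grip_width: 0.0318
```

```bash
python3 st.py; python3 - <<'E'
from h import *
b,e=cams.get_image("side");cv2.imwrite("pics/s4.png",crop("side",b[:,:,::-1].copy(),225,170,70,8))
E
```

```text
[-0.0396 -0.0015  0.0466] [-0.0195 -0.0015  0.0335] angle~ -0.5678750674066948 F up 23.62828343556564 F [21.74940443  5.66312854  7.81000691] 7.5667
```

View pics/s4.png

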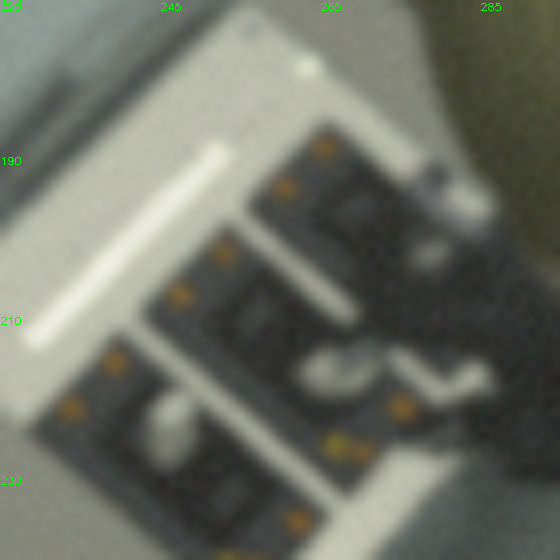

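The press reached the hard stop: about 24 N with almost no further travel. A force drop just before that looks like the click. Now I'll reverse and push up with the lower finger.

Request:
step_arm:
  steps:
    - {"xyz":[0.121,0,0.032],"turn":[0,0,0],"gripper":-0.25}
    - {"xyz":[0.121,0,0.032],"turn":[0,0,0],"gripper":-0.25}
    - {"xyz":[0.121,0,0.032],"turn":[0,0,0],"gripper":-0.25}
    - {"xyz":[0.121,0,0.032],"turn":[0,0,0],"gripper":-0.25}
    - {"xyz":[0.121,0,0.032],"turn":[0,0,0],"gripper":-0.25}
    - {"xyz":[0.121,0,0.032],"turn":[0,0,0],"gripper":-0.25}
    - {"xyz":[0,0,0],"turn":[0,0,0],"gripper":-0.25}

```text
time_s: 8.2
position: [0.6371, -0.0859, 0.1296]
tool_rot: [[0.752, 0.19, 0.631], [0.146, -0.982, 0.122], [0.643, 0.001, -0.766]]
ft_force: [-0.0, 0.6, -0.9]
grip_width: 0.0318
```

```bash
sed -i '$d' st.py; cat >> st.py <<'E'
l=pc(s["position"]+s["tool_rot"]@[-s["grip_width"]/2,0,.018])
print(pc(s["position"]),"upper",q,"lower",l,"ang from lower",np.arctan((l[0]+.0055)/(l[2]+.006)),"F up",s["ft_force"]@u,s["time_s"])
E
python3 st.py
```

```text
[-0.0138  0.      0.0446] upper [0.0062 0.     0.0314] lower [-0.0246  0.      0.0231] ang from lower -0.5808314117376112 F up -0.3008150296664592 8.2
```

Request:
step_arm:
  steps:
    - {"xyz":[0.08,0,-0.03],"turn":[0,0,0],"gripper":-0.25}
    - {"xyz":[0.072,0,0.02],"turn":[0,0,0],"gripper":-0.25}
    - {"xyz":[0.048,0,0.013],"turn":[0,0,0],"gripper":-0.25}
    - {"xyz":[0,0,0],"turn":[0,0,0],"gripper":-0.25}

```text
time_s: 8.53
position: [0.6428, -0.0849, 0.1347]
tool_rot: [[0.752, 0.19, 0.631], [0.146, -0.982, 0.122], [0.643, 0.001, -0.766]]
ft_force: [-0.1, 0.2, 0.5]
grip_width: 0.0321
```

Request:
step_arm:
  steps:
    - {"xyz":[0.048,0,0.013],"turn":[0,0,0],"gripper":-0.25}
    - {"xyz":[0.048,0,0.013],"turn":[0,0,0],"gripper":-0.25}
    - {"xyz":[0,0,0],"turn":[0,0,0],"gripper":-0.25}

```text
time_s: 8.78
position: [0.6462, -0.0842, 0.1362]
tool_rot: [[0.752, 0.19, 0.631], [0.146, -0.982, 0.122], [0.643, 0.0, -0.766]]
ft_force: [-0.6, -0.0, 0.3]
grip_width: 0.032
```

Request:
step_arm:
  steps:
    - {"xyz":[0.048,0,0.013],"turn":[0,0,0],"gripper":-0.25}
    - {"xyz":[0.048,0,0.013],"turn":[0,0,0],"gripper":-0.25}
    - {"xyz":[0,0,0],"turn":[0,0,0],"gripper":-0.25}

```text
time_s: 9.03
position: [0.649, -0.0834, 0.1372]
tool_rot: [[0.753, 0.19, 0.629], [0.146, -0.982, 0.122], [0.641, -0.001, -0.767]]
ft_force: [-0.5, -0.1, -0.8]
grip_width: 0.0318
```

```bash
python3 st.py
```

```text
[0.0005 0.0003 0.0463] upper [0.0204 0.0003 0.033 ] lower [-0.0103  0.0003  0.0248] ang from lower -0.15460054543120083 F up -0.8510778893426134 9.0333
```

Request:
step_arm:
  steps:
    - {"xyz":[0.048,0,0.013],"turn":[0,0,0],"gripper":-0.25}
    - {"xyz":[0,0,0],"turn":[0,0,0],"gripper":-0.25}

```text
time_s: 9.2
position: [0.6511, -0.0831, 0.1384]
tool_rot: [[0.753, 0.19, 0.63], [0.146, -0.982, 0.122], [0.642, -0.0, -0.767]]
ft_force: [-5.2, -1.7, 0.4]
grip_width: 0.0322
```

Request:
step_arm:
  steps:
    - {"xyz":[0.048,0,0.013],"turn":[0,0,0],"gripper":-0.25}
    - {"xyz":[0,0,0],"turn":[0,0,0],"gripper":-0.25}

```text
time_s: 9.37
position: [0.6528, -0.0827, 0.1392]
tool_rot: [[0.753, 0.19, 0.63], [0.146, -0.982, 0.122], [0.642, -0.0, -0.767]]
ft_force: [-3.1, 0.7, -1.6]
grip_width: 0.0319
```

Request:
step_arm:
  steps:
    - {"xyz":[0.048,0,0.013],"turn":[0,0,0],"gripper":-0.25}
    - {"xyz":[0,0,0],"turn":[0,0,0],"gripper":-0.25}

```text
time_s: 9.53
position: [0.6554, -0.0824, 0.1407]
tool_rot: [[0.752, 0.19, 0.632], [0.146, -0.982, 0.122], [0.643, 0.0, -0.766]]
ft_force: [0.1, 0.7, -0.1]
grip_width: 0.032
```

Request:
step_arm:
  steps:
    - {"xyz":[0.048,0,0.013],"turn":[0,0,0],"gripper":-0.25}
    - {"xyz":[0,0,0],"turn":[0,0,0],"gripper":-0.25}

```text
time_s: 9.7
position: [0.6566, -0.0821, 0.1411]
tool_rot: [[0.753, 0.19, 0.63], [0.146, -0.982, 0.122], [0.642, 0.0, -0.767]]
ft_force: [-5.8, -1.2, 2.2]
grip_width: 0.0323
```

```bash
python3 st.py
```

```text
[0.0091 0.0001 0.0467] upper [0.0293 0.     0.0335] lower [-0.0019  0.      0.0251] ang from lower 0.11524272695289559 F up -4.416036622310747 9.7
```

```bash
python3 - <<'E'
from h import *
b,e=cams.get_image("side");t,e=cams.get_image("top")
cv2.imwrite("pics/s5.png",np.hstack([crop("side",b[:,:,::-1].copy(),235,175,56,7),crop("top",t[:,:,::-1].copy(),235,165,56,7)]))
for a in(.35,.15,.03): print(a,[proj("side",W(p,tip(0,a,L)))[0].round(1).tolist() for L in(.048,.026)])
E
python3 st.py
```

```text
0.35 [[259.8, 206.6], [259.5, 211.4]]
0.15 [[262.4, 208.3], [260.9, 212.3]]
0.03 [[264.0, 209.6], [261.7, 213.0]]
[0.009  0.     0.0467] upper [ 0.0292 -0.      0.0335] lower [-0.0018 -0.      0.0252] ang from lower 0.11803845794718937 F up -4.834154210840082 9.8
```

View pics/s5.png

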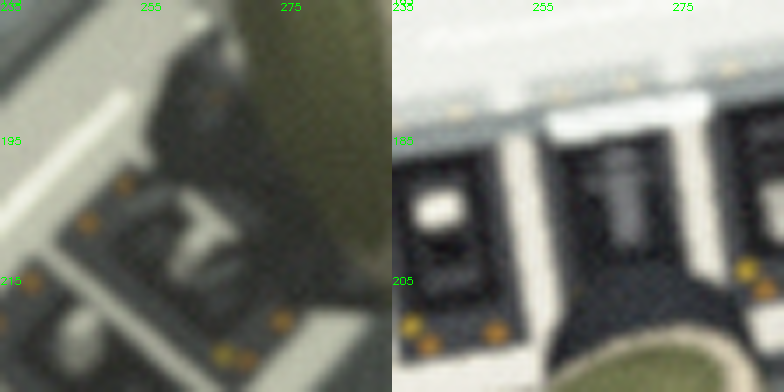

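Request:
step_arm:
  steps:
    - {"xyz":[0.024,0,0.006],"turn":[0,0,0],"gripper":-0.25}
    - {"xyz":[0,0,0],"turn":[0,0,0],"gripper":-0.25}

```text
time_s: 9.97
position: [0.6575, -0.082, 0.1416]
tool_rot: [[0.752, 0.19, 0.631], [0.146, -0.982, 0.122], [0.642, 0.0, -0.766]]
ft_force: [0.0, -0.4, 0.7]
grip_width: 0.0319
```

Request:
step_arm:
  steps:
    - {"xyz":[0.024,0,0.006],"turn":[0,0,0],"gripper":-0.25}
    - {"xyz":[0,0,0],"turn":[0,0,0],"gripper":-0.25}

```text
time_s: 10.13
position: [0.659, -0.0819, 0.1424]
tool_rot: [[0.752, 0.19, 0.632], [0.146, -0.982, 0.121], [0.643, 0.001, -0.766]]
ft_force: [0.7, -0.0, 0.2]
grip_width: 0.0322
```

```bash
python3 st.py
```

```text
[ 0.0118 -0.0002  0.0469] upper [ 0.032  -0.0002  0.0337] lower [ 0.0009 -0.0002  0.0253] ang from lower 0.20169264819550445 F up 0.718470790026805 10.1333
```

The force dropped to zero, so the handle snapped over. I'll follow it gently up to the ON stop.

Request:
step_arm:
  steps:
    - {"xyz":[0.048,0,0.013],"turn":[0,0,0],"gripper":-0.25}
    - {"xyz":[0,0,0],"turn":[0,0,0],"gripper":-0.25}

```text
time_s: 10.3
position: [0.6609, -0.0816, 0.1434]
tool_rot: [[0.752, 0.19, 0.632], [0.146, -0.982, 0.121], [0.643, 0.001, -0.766]]
ft_force: [0.2, -0.6, -0.2]
grip_width: 0.0321
```

Request:
step_arm:
  steps:
    - {"xyz":[0.036,0,0.01],"turn":[0,0,0],"gripper":-0.25}
    - {"xyz":[0,0,0],"turn":[0,0,0],"gripper":-0.25}

```text
time_s: 10.47
position: [0.6619, -0.0813, 0.1438]
tool_rot: [[0.752, 0.19, 0.631], [0.146, -0.982, 0.122], [0.643, 0.001, -0.766]]
ft_force: [0.6, 0.0, 0.4]
grip_width: 0.032
```

Request:
step_arm:
  steps:
    - {"xyz":[0.036,0,0.01],"turn":[0,0,0],"gripper":-0.25}
    - {"xyz":[0,0,0],"turn":[0,0,0],"gripper":-0.25}

```text
time_s: 10.63
position: [0.6629, -0.0809, 0.144]
tool_rot: [[0.753, 0.19, 0.631], [0.146, -0.982, 0.122], [0.642, 0.0, -0.766]]
ft_force: [-1.0, -0.5, 0.2]
grip_width: 0.032
```

Request:
step_arm:
  steps:
    - {"xyz":[0.036,0,0.01],"turn":[0,0,0],"gripper":-0.25}
    - {"xyz":[0,0,0],"turn":[0,0,0],"gripper":-0.25}

```text
time_s: 10.8
position: [0.664, -0.0806, 0.1444]
tool_rot: [[0.753, 0.19, 0.63], [0.146, -0.982, 0.122], [0.642, -0.0, -0.767]]
ft_force: [-2.9, -1.0, -1.0]
grip_width: 0.0324
```

```bash
python3 st.py
```

```text
[0.0173 0.0001 0.0464] upper [0.0376 0.0001 0.0332] lower [0.0062 0.0001 0.0248] ang from lower 0.3630335218912813 F up -3.212986469093688 10.8
```

Contact at the ON angle (about 0.36 rad). I'll back off and retreat along the tool axis, then check.

Request:
step_arm:
  steps:
    - {"xyz":[-0.1,0,-0.026],"turn":[0,0,0],"gripper":-0.25}
    - {"xyz":[-0.05,0,-0.3],"turn":[0,0,0],"gripper":-0.25}
    - {"xyz":[0,0,-0.7],"turn":[0,0,0],"gripper":-0.25}
    - {"xyz":[0,0,-1],"turn":[0,0,0],"gripper":-0.25}
    - {"xyz":[0,0,-1],"turn":[0,0,0],"gripper":-0.6}
    - {"xyz":[0,0,-1],"turn":[0,0,0],"gripper":-1}
    - {"xyz":[0,0,-0.5],"turn":[0,0,0],"gripper":-1}
    - {"xyz":[0,0,0],"turn":[0,0,0],"gripper":-1}
    - {"xyz":[0,0,0],"turn":[0,0,0],"gripper":-1}

```text
time_s: 11.55
position: [0.545, -0.1039, 0.2807]
tool_rot: [[0.751, 0.189, 0.633], [0.146, -0.982, 0.12], [0.644, 0.002, -0.765]]
ft_force: [0.1, -0.2, -0.9]
grip_width: 0.0001
```

```bash
python3 - <<'E'
from h import *
M,s=cur();print(s["position"],s["grip_width"],s["ft_force"],s["q"].round(1))
b,e=cams.get_image("side");t,e=cams.get_image("top")
cv2.imwrite("pics/s6.png",np.hstack([crop("side",b[:,:,::-1].copy(),210,150,100,4),crop("top",t[:,:,::-1].copy(),205,120,100,4)]))
def cov(th,sd,y,off=.003): 
    return pan(.110-sd*np.cos(th)+off*np.sin(th),y,.059+sd*np.sin(th)+off*np.cos(th))
for th in(1.45,1.5,1.55,1.6): print(th,proj("top",W(p,[cov(th,.185,.125),cov(th,.185,-.125),cov(th,.197,.025),cov(th,.197,-.025)])).round(1).tolist())
E
```

```text
[ 0.54504826 -0.1038889   0.28070781] 5.901773330908443e-05 [ 0.06917111 -0.21768831 -0.86885178] [-35.    9.7  96.4  37.1  49.9 -64.3]
1.45 [[210.8, 188.0], [323.9, 170.4], [256.8, 182.7], [279.6, 179.2]]
1.5 [[210.1, 184.0], [323.5, 166.3], [256.1, 178.4], [279.0, 174.8]]
1.55 [[209.3, 179.9], [323.1, 162.2], [255.4, 174.0], [278.4, 170.4]]
1.6 [[208.6, 175.7], [322.6, 158.1], [254.7, 169.5], [277.8, 165.9]]
```

View pics/s6.png

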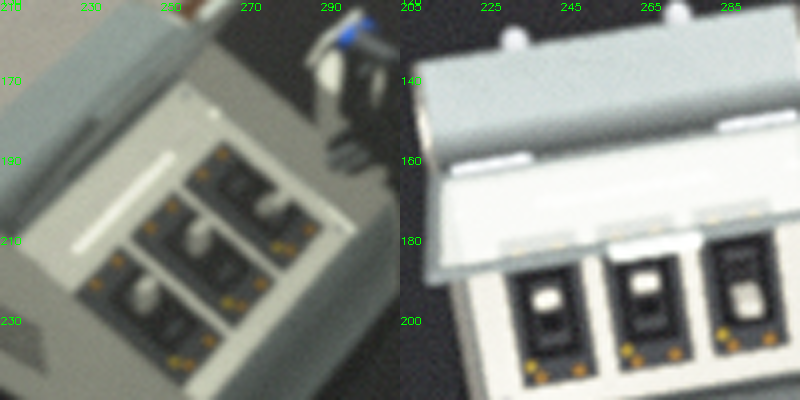

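All is as wanted: the middle handle at (264,190) in the top view now matches the left ON one, and the right one is still OFF. The cover is at about 1.45 rad. Next I plan the closing with shut fingers behind its edge.

```bash
cat >> h.py <<'E'
def cov(th,sd,y,off=.003):
    return pan(.110-sd*np.cos(th)+off*np.sin(th),y,.059+sd*np.sin(th)+off*np.cos(th))
def pose(th,sd,off,phi=np.radians(15)):
    z=np.array([np.sin(phi),0,-np.cos(phi)]);x=np.array([np.cos(phi),0,np.sin(phi)])
    C=cov(th,sd,0,off);P=C-.019*z+.0145*x
    return T(Rz(p[2])@np.c_[x,np.cross(z,x),z],W(p,P)[0])
E
python3 - <<'E'
from h import *
S=pose(1.45,.165,.03); B=S.copy();B[2,3]+=.09;up=cur()[0].copy();
K=B.copy();K[:3,3]-=Rz(p[2])@[.15,0,-.0]
print("S",S[:3,3],"B",B[:3,3],"K",K[:3,3])
plan(K);plan(B,K);plan(S,B)
for a in(1.45,1.2,.9,.6,.3,0): print(a,pose(a,.165,.003)[:3,3].round(4))
E
```

```text
S [ 0.68956769 -0.07580366  0.3729724 ] B [ 0.68956769 -0.07580366  0.4629724 ] K [ 0.542304   -0.10432396  0.4629724 ]
N 6 xyz [0.37, 0.001, -0.68] turn [-0.001, -0.907, -0.001]
[[0.539, -0.105, 0.309], [0.536, -0.105, 0.34], [0.534, -0.106, 0.371], [0.535, -0.106, 0.402], [0.537, -0.105, 0.432], [0.542, -0.104, 0.463]]
N 4 xyz [0.906, -0.0, 0.243] turn [-0.0, -0.0, 0.0]
[[0.579, -0.097, 0.463], [0.616, -0.09, 0.463], [0.653, -0.083, 0.463], [0.69, -0.076, 0.463]]
N 3 xyz [-0.194, -0.0, 0.724] turn [-0.0, -0.0, 0.0]
[[0.69, -0.076, 0.433], [0.69, -0.076, 0.403], [0.69, -0.076, 0.373]]
1.45 [ 0.6671 -0.0802  0.3587]
1.2 [ 0.6353 -0.0863  0.3333]
0.9 [ 0.6067 -0.0919  0.2935]
0.6 [ 0.5909 -0.0949  0.2469]
0.3 [ 0.5893 -0.0952  0.1976]
0 [ 0.6022 -0.0927  0.1501]
```

Request:
step_arm:
  steps:
    - {"xyz":[0.37,0,-0.68],"turn":[0,-0.907,0],"gripper":-1}
    - {"xyz":[0.37,0,-0.68],"turn":[0,-0.907,0],"gripper":-1}
    - {"xyz":[0.37,0,-0.68],"turn":[0,-0.907,0],"gripper":-1}
    - {"xyz":[0.37,0,-0.68],"turn":[0,-0.907,0],"gripper":-1}
    - {"xyz":[0.37,0,-0.68],"turn":[0,-0.907,0],"gripper":-1}
    - {"xyz":[0.37,0,-0.68],"turn":[0,-0.907,0],"gripper":-1}
    - {"xyz":[0,0,0],"turn":[0,0,0],"gripper":-1}
    - {"xyz":[0.906,0,0.243],"turn":[0,0,0],"gripper":-1}
    - {"xyz":[0.906,0,0.243],"turn":[0,0,0],"gripper":-1}
    - {"xyz":[0.906,0,0.243],"turn":[0,0,0],"gripper":-1}
    - {"xyz":[0.906,0,0.243],"turn":[0,0,0],"gripper":-1}
    - {"xyz":[0,0,0],"turn":[0,0,0],"gripper":-1}
    - {"xyz":[0,0,0],"turn":[0,0,0],"gripper":-1}

```text
time_s: 12.73
position: [0.6926, -0.0752, 0.4584]
tool_rot: [[0.949, 0.192, 0.248], [0.185, -0.981, 0.052], [0.254, -0.004, -0.967]]
ft_force: [-0.6, 0.1, 0.4]
grip_width: -0.0001
```

```bash
python3 - <<'E'
from h import *
M,s=cur();print(s["position"],s["ft_force"],s["q"].round(1))
plan(pose(1.45,.165,.03))
E
```

```text
[ 0.69257243 -0.07520993  0.45844719] [-0.55095927  0.1097883   0.35269359] [-18.5  31.   27.    7.8 109.1 -26.1]
N 3 xyz [-0.207, 0.002, 0.682] turn [-0.017, 0.022, 0.005]
[[0.692, -0.075, 0.43], [0.691, -0.076, 0.401], [0.69, -0.076, 0.373]]
```

Request:
step_arm:
  steps:
    - {"xyz":[-0.207,0,0.682],"turn":[-0.017,0.022,0],"gripper":-1}
    - {"xyz":[-0.207,0,0.682],"turn":[-0.017,0.022,0],"gripper":-1}
    - {"xyz":[-0.207,0,0.682],"turn":[-0.017,0.022,0],"gripper":-1}
    - {"xyz":[0,0,0],"turn":[0,0,0],"gripper":-1}
    - {"xyz":[0,0,0],"turn":[0,0,0],"gripper":-1}

```text
time_s: 13.15
position: [0.6862, -0.0763, 0.3785]
tool_rot: [[0.947, 0.189, 0.259], [0.183, -0.982, 0.047], [0.263, 0.003, -0.965]]
ft_force: [-0.9, -0.5, 1.8]
grip_width: -0.0004
```

```bash
python3 - <<'E'
from h import *
M,s=cur();print(s["position"],s["ft_force"])
b,e=cams.get_image("side")
cv2.imwrite("pics/s7.png",crop("side",b[:,:,::-1].copy(),190,60,180,3))
Ts=[pose(a,.165,.003) for a in(1.45,1.35,1.2,1.0,.8,.6,.45,.3,.2)]
for A in Ts: plan(A,M);M=A
E
```

```text
[ 0.68623759 -0.07627568  0.37846122] [-0.93181882 -0.50800108  1.82929719]
N 1 xyz [-0.602, 0.003, 0.348] turn [0.042, -0.056, -0.008]
[[0.667, -0.08, 0.359]]
N 1 xyz [-0.391, 0.0, 0.133] turn [-0.0, -0.0, 0.0]
[[0.654, -0.083, 0.35]]
N 1 xyz [-0.556, -0.0, 0.27] turn [-0.0, -0.0, 0.0]
[[0.635, -0.086, 0.333]]
N 1 xyz [-0.667, -0.0, 0.483] turn [-0.0, -0.0, 0.0]
[[0.615, -0.09, 0.308]]
N 1 xyz [-0.558, -0.0, 0.606] turn [-0.0, -0.0, 0.0]
[[0.6, -0.093, 0.279]]
N 1 xyz [-0.426, 0.0, 0.705] turn [-0.0, -0.0, 0.0]
[[0.591, -0.095, 0.247]]
N 1 xyz [-0.223, -0.0, 0.577] turn [-0.0, -0.0, 0.0]
[[0.588, -0.095, 0.222]]
N 1 xyz [-0.134, -0.0, 0.604] turn [-0.0, -0.0, 0.0]
[[0.589, -0.095, 0.198]]
N 1 xyz [-0.039, -0.0, 0.411] turn [-0.0, -0.0, 0.0]
[[0.592, -0.095, 0.181]]
```

View pics/s7.png

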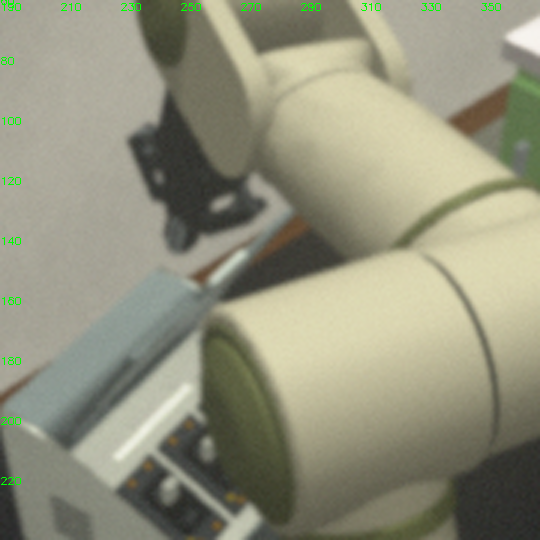

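The picture shows the shut fingertips at (248,142), behind the cover, whose edge runs about (270–285,130). I'll push it over in stages.

Request:
step_arm:
  steps:
    - {"xyz":[-0.3,0,0.174],"turn":[0.042,-0.056,0],"gripper":-1}
    - {"xyz":[-0.3,0,0.174],"turn":[0,0,0],"gripper":-1}
    - {"xyz":[-0.39,0,0.133],"turn":[0,0,0],"gripper":-1}
    - {"xyz":[-0.278,0,0.135],"turn":[0,0,0],"gripper":-1}
    - {"xyz":[-0.278,0,0.135],"turn":[0,0,0],"gripper":-1}
    - {"xyz":[0,0,0],"turn":[0,0,0],"gripper":-1}

```text
time_s: 13.7
position: [0.6356, -0.0867, 0.3355]
tool_rot: [[0.947, 0.189, 0.259], [0.183, -0.982, 0.047], [0.263, 0.003, -0.965]]
ft_force: [-0.3, -0.4, -1.1]
grip_width: 0.0002
```

```bash
python3 - <<'E'
from h import *
M,s=cur();print(s["position"],s["ft_force"])
for a in(1.3,1.25,1.2,1.1): print(a,pose(a,.165,.003)[:3,3].round(4), Rz(p[2])@(np.sin(a)*UP+np.cos(a)*OUT)@s["ft_force"])
Ts=[pose(a,.165,.003) for a in(1.0,.8,.6)]
for A in Ts: plan(A,M);M=A
b,e=cams.get_image("side");cv2.imwrite("pics/s8.png",crop("side",b[:,:,::-1].copy(),190,100,150,4))
E
```

```text
[ 0.63562425 -0.08671439  0.33552409] [-0.31230751 -0.3951036  -1.09579546]
1.3 [ 0.6472 -0.084   0.3444] -1.002070276779528
1.25 [ 0.6411 -0.0852  0.339 ] -1.0300591184472707
1.2 [ 0.6353 -0.0863  0.3333] -1.055473348763314
1.1 [ 0.6244 -0.0884  0.3211] -1.0983304799393596
N 1 xyz [-0.69, -0.013, 0.531] turn [0.036, -0.053, -0.005]
[[0.615, -0.09, 0.308]]
N 1 xyz [-0.558, -0.0, 0.606] turn [-0.0, -0.0, 0.0]
[[0.6, -0.093, 0.279]]
N 1 xyz [-0.426, 0.0, 0.705] turn [-0.0, -0.0, 0.0]
[[0.591, -0.095, 0.247]]
```

View pics/s8.png

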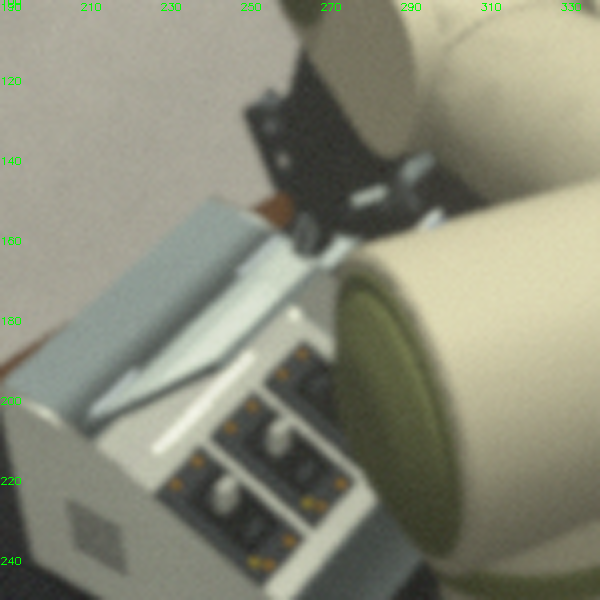

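The cover is following, with the fingertips on its outer face at (265,160). I'll continue.

Request:
step_arm:
  steps:
    - {"xyz":[-0.345,0,0.265],"turn":[0.036,-0.053,0],"gripper":-1}
    - {"xyz":[-0.345,0,0.265],"turn":[0,0,0],"gripper":-1}
    - {"xyz":[-0.28,0,0.303],"turn":[0,0,0],"gripper":-1}
    - {"xyz":[-0.28,0,0.303],"turn":[0,0,0],"gripper":-1}
    - {"xyz":[-0.213,0,0.352],"turn":[0,0,0],"gripper":-1}
    - {"xyz":[-0.213,0,0.352],"turn":[0,0,0],"gripper":-1}
    - {"xyz":[0,0,0],"turn":[0,0,0],"gripper":-1}

```text
time_s: 14.33
position: [0.5911, -0.095, 0.2442]
tool_rot: [[0.949, 0.19, 0.25], [0.183, -0.982, 0.051], [0.255, -0.003, -0.967]]
ft_force: [0.3, 0.3, -0.3]
grip_width: -0.0
```

```bash
python3 - <<'E'
from h import *
M,s=cur();print(s["position"],s["ft_force"])
for a in(.45,.3,.2,.1,0): A=pose(a,.165,.003);plan(A,M);M=A
E
```

```text
[ 0.59105372 -0.09498424  0.24418998] [ 0.34057887  0.26827667 -0.31425301]
N 1 xyz [-0.207, -0.001, 0.511] turn [-0.035, 0.052, -0.009]
[[0.588, -0.095, 0.222]]
N 1 xyz [-0.134, -0.0, 0.604] turn [-0.0, -0.0, 0.0]
[[0.589, -0.095, 0.198]]
N 1 xyz [-0.039, -0.0, 0.411] turn [-0.0, -0.0, 0.0]
[[0.592, -0.095, 0.181]]
N 1 xyz [0.003, -0.0, 0.412] turn [-0.0, -0.0, 0.0]
[[0.596, -0.094, 0.165]]
N 1 xyz [0.044, -0.0, 0.41] turn [-0.0, -0.0, 0.0]
[[0.602, -0.093, 0.15]]
```

Request:
step_arm:
  steps:
    - {"xyz":[-0.104,0,0.255],"turn":[-0.035,0.052,0],"gripper":-1}
    - {"xyz":[-0.104,0,0.255],"turn":[0,0,0],"gripper":-1}
    - {"xyz":[-0.067,0,0.302],"turn":[0,0,0],"gripper":-1}
    - {"xyz":[-0.067,0,0.302],"turn":[0,0,0],"gripper":-1}

```text
time_s: 14.67
position: [0.5912, -0.0957, 0.2005]
tool_rot: [[0.947, 0.19, 0.26], [0.184, -0.982, 0.047], [0.264, 0.003, -0.965]]
ft_force: [0.5, 0.2, 1.4]
grip_width: -0.0001
```

Request:
step_arm:
  steps:
    - {"xyz":[-0.02,0,0.205],"turn":[0,0,0],"gripper":-1}
    - {"xyz":[-0.02,0,0.205],"turn":[0,0,0],"gripper":-1}

```text
time_s: 14.83
position: [0.5936, -0.0951, 0.1833]
tool_rot: [[0.947, 0.19, 0.258], [0.184, -0.982, 0.047], [0.263, 0.002, -0.965]]
ft_force: [1.1, -0.7, 1.3]
grip_width: 0.0002
```

Request:
step_arm:
  steps:
    - {"xyz":[0,0,0.1],"turn":[0,0,0],"gripper":-1}
    - {"xyz":[0,0,0.1],"turn":[0,0,0],"gripper":-1}

```text
time_s: 15.0
position: [0.595, -0.0945, 0.1749]
tool_rot: [[0.948, 0.19, 0.257], [0.183, -0.982, 0.048], [0.261, 0.002, -0.965]]
ft_force: [0.6, -1.2, 1.2]
grip_width: -0.0003
```

Request:
step_arm:
  steps:
    - {"xyz":[0,0,0.1],"turn":[0,0,0],"gripper":-1}
    - {"xyz":[0,0,0.05],"turn":[0,0,0],"gripper":-1}

```text
time_s: 15.17
position: [0.5961, -0.094, 0.1687]
tool_rot: [[0.948, 0.19, 0.256], [0.183, -0.982, 0.048], [0.261, 0.001, -0.965]]
ft_force: [0.5, -0.3, 2.0]
grip_width: -0.0002
```

Request:
step_arm:
  steps:
    - {"xyz":[0.01,0,0.1],"turn":[0,0,0],"gripper":-1}
    - {"xyz":[0.01,0,0.1],"turn":[0,0,0],"gripper":-1}

```text
time_s: 15.33
position: [0.5987, -0.0935, 0.1611]
tool_rot: [[0.948, 0.19, 0.256], [0.183, -0.982, 0.048], [0.261, 0.001, -0.965]]
ft_force: [0.8, 0.4, 1.0]
grip_width: -0.0003
```

Request:
step_arm:
  steps:
    - {"xyz":[0.01,0,0.075],"turn":[0,0,0],"gripper":-1}
    - {"xyz":[0.01,0,0.05],"turn":[0,0,0],"gripper":-1}

```text
time_s: 15.5
position: [0.6006, -0.0931, 0.1562]
tool_rot: [[0.948, 0.19, 0.255], [0.183, -0.982, 0.049], [0.26, 0.001, -0.966]]
ft_force: [0.2, -0.8, 1.3]
grip_width: -0.0001
```

Request:
step_arm:
  steps:
    - {"xyz":[0.01,0,0.05],"turn":[0,0,0],"gripper":-1}
    - {"xyz":[0,0,0],"turn":[0,0,0],"gripper":-1}

```text
time_s: 15.67
position: [0.6014, -0.0929, 0.1543]
tool_rot: [[0.948, 0.19, 0.255], [0.183, -0.982, 0.049], [0.26, 0.001, -0.966]]
ft_force: [0.3, -0.4, -0.9]
grip_width: 0.0001
```

Request:
step_arm:
  steps:
    - {"xyz":[0.01,0,0.05],"turn":[0,0,0],"gripper":-1}
    - {"xyz":[0,0,0],"turn":[0,0,0],"gripper":-1}

```text
time_s: 15.83
position: [0.6022, -0.0927, 0.1528]
tool_rot: [[0.948, 0.19, 0.255], [0.183, -0.982, 0.049], [0.26, 0.001, -0.966]]
ft_force: [-1.9, -0.3, 0.9]
grip_width: 0.0
```

Request:
step_arm:
  steps:
    - {"xyz":[0.005,0,0.05],"turn":[0,0,0],"gripper":-1}
    - {"xyz":[0,0,0],"turn":[0,0,0],"gripper":-1}

```text
time_s: 16.0
position: [0.6026, -0.0927, 0.1524]
tool_rot: [[0.948, 0.19, 0.256], [0.184, -0.982, 0.048], [0.26, 0.002, -0.966]]
ft_force: [-9.7, -0.8, 12.4]
grip_width: 0.0001
```

Request:
step_arm:
  steps:
    - {"xyz":[0.005,0,0.04],"turn":[0,0,0],"gripper":-1}
    - {"xyz":[0,0,0],"turn":[0,0,0],"gripper":-1}

```text
time_s: 16.17
position: [0.6028, -0.0926, 0.1521]
tool_rot: [[0.948, 0.19, 0.256], [0.184, -0.982, 0.047], [0.261, 0.002, -0.965]]
ft_force: [-17.4, -0.8, 25.2]
grip_width: 0.0001
```

Request:
step_arm:
  steps:
    - {"xyz":[0.005,0,0.03],"turn":[0,0,0],"gripper":-1}
    - {"xyz":[0,0,0],"turn":[0,0,0],"gripper":-1}

```text
time_s: 16.33
position: [0.603, -0.0926, 0.1519]
tool_rot: [[0.948, 0.191, 0.256], [0.185, -0.982, 0.047], [0.261, 0.003, -0.965]]
ft_force: [-23.1, 0.0, 32.2]
grip_width: 0.0001
```

Request:
step_arm:
  steps:
    - {"xyz":[0.005,0,0.03],"turn":[0,0,0],"gripper":-1}
    - {"xyz":[0,0,0],"turn":[0,0,0],"gripper":-1}

```text
time_s: 16.5
position: [0.6032, -0.0925, 0.1518]
tool_rot: [[0.947, 0.191, 0.257], [0.185, -0.982, 0.047], [0.261, 0.003, -0.965]]
ft_force: [-30.4, 0.4, 40.2]
grip_width: -0.0001
```

Shut firmly against its stop. That last step pressed a bit harder than needed, so I'm retreating and checking.

Request:
step_arm:
  steps:
    - {"xyz":[-0.03,0,-0.15],"turn":[0,0,0],"gripper":-1}
    - {"xyz":[0,0,-0.6],"turn":[0,0,0],"gripper":-1}
    - {"xyz":[0,0,-1],"turn":[0,0,0],"gripper":-1}
    - {"xyz":[-0.5,0,-1],"turn":[0,0,0],"gripper":-1}
    - {"xyz":[-1,0,-0.7],"turn":[0,0,0],"gripper":-1}
    - {"xyz":[-1,0,-0.3],"turn":[0,0,0],"gripper":-1}
    - {"xyz":[-1,0,-0.3],"turn":[0,0,0],"gripper":-1}
    - {"xyz":[-1,0,-0.3],"turn":[0,0,0],"gripper":-1}
    - {"xyz":[-1,0,-0.3],"turn":[0,0,0],"gripper":-1}
    - {"xyz":[0,0,0],"turn":[0,0,0],"gripper":-1}
    - {"xyz":[0,0,0],"turn":[0,0,0],"gripper":-1}

```text
time_s: 17.42
position: [0.3553, -0.1408, 0.265]
tool_rot: [[0.948, 0.186, 0.257], [0.18, -0.983, 0.047], [0.261, 0.002, -0.965]]
ft_force: [1.1, -0.3, 0.4]
grip_width: -0.0002
```

```bash
python3 - <<'E'
from h import *
M,s=cur();print(s["position"],s["ft_force"])
b,e=cams.get_image("side");t,e=cams.get_image("top")
cv2.imwrite("pics/s9.png",np.hstack([crop("side",b[:,:,::-1].copy(),180,145,200,2),crop("top",t[:,:,::-1].copy(),165,110,200,2)]))
o=cv2.imread("pics/top0.png").astype(int)
for n,(x,y) in dict(beaker=(181,237),bottle=(346,180),flask=(349,217)).items():
    print(n,np.abs(o[y-14:y+14,x-14:x+14]-t[y-14:y+14,x-14:x+14,::-1].astype(int)).mean())
print("shut edge", [proj("side",W(p,[cov(a,.185,.125),cov(a,.185,-.125)])).round(1).tolist() for a in(0,.05,.1)],[proj("top",W(p,[cov(a,.185,.125),cov(a,.185,-.125)])).round(1).tolist() for a in(0,.1)])
E
```

```text
[ 0.35530482 -0.14082638  0.26503723] [ 1.14601606 -0.26579649  0.41850226]
beaker 12.534013605442176
bottle 12.010204081632653
flask 10.22108843537415
shut edge [[[260.8, 253.5], [309.3, 198.1]], [[261.8, 252.2], [310.4, 196.6]], [[262.7, 250.7], [311.5, 195.0]]] [[[224.5, 233.0], [317.9, 217.9]], [[224.3, 234.8], [319.1, 219.5]]]
```

View pics/s9.png

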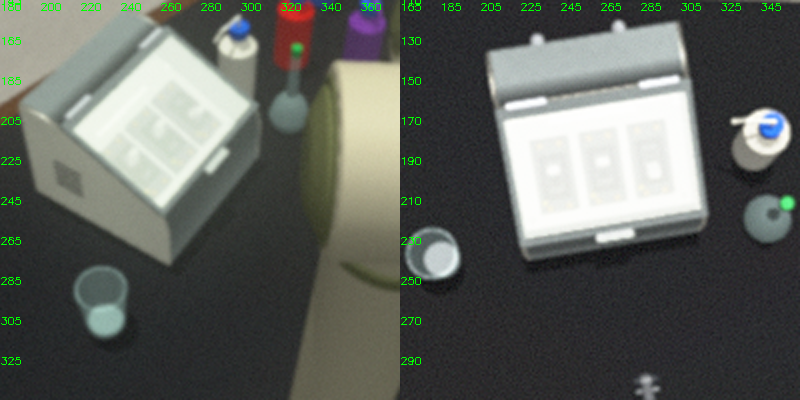

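The cover is flush: its edge runs from about (225,233) to (318,218) in the top view, as the model predicts for 0 rad. The left and middle handles read ON and the right one OFF. The glassware and wash bottle stand where they did, and the arm is clear.

```bash
python3 -c "
from rig import order
print(order.close_job())"
```

```text
the job is handed in; nothing more can be done
None
```

The job is handed in: the tripped middle breaker is reset and thrown to ON, and the cover is shut. No verdict is reported, so this rests on my own checks.

- **Reset:** I pressed the handle to its hard stop, at about 24 N against the 35 N limit. The force dip just before the stop looked like the click. The angle I worked out from the tool position there was -0.57 rad, slightly beyond the stated stop range; I put that down to measurement error.
- **Throw to ON:** The handle snapped over centre and I followed it to about 0.36 rad. Later pictures show it level with the left breaker, which is ON. The right one is still OFF.
- **Cover:** It lies flush, and its edge is where the model puts 0 rad.
- **Glassware and wash bottle:** They stand upright where they were by eye. My pixel comparison against the first picture gave no useful figure.
- **Clearance and time:** The arm stands clear, and the job took about 17.5 s.

**One step overdone:** the last press on the closed cover rose to about 50 N at the fingertips. That is well under the 120 N wrist limit, and I believe the 40 N limit covers only the arm and gripper body, but it was more force than needed.

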